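Lay out the dish-viewing spot on the microscopy bench

TASK

Lay out the viewing spot: put the closed petri dish in the middle of the light plate, then stand the loupe upright in the middle of the dish's lid; stand the dropper bottle in the middle of the cork coaster that lies between the light plate and the slide rack, and the lidded jar in the middle of the coaster behind the light plate (on the side away from the robot). Let go of everything, leave all four standing upright, and do not knock the conical flask.

Things in the scene. Friction and masses are not known exactly. Their poses are not given: they have to be found in the camera images.
- dish: loose closed petri dish, a flat round disc, straw-coloured medium showing through its clear lid, pale rim and a thin white band, 60 mm diameter, 20 mm high, flat top, 45 g; origin at the centre of its underside, z up. Starts on the bench in the row nearest the robot.
- loupe: loose stand loupe, a small silver cylinder with a dark lens in its top, a thin black ring and a clear skirt: foot 40 mm diameter up to 18 mm high, tapering to a body 34 mm diameter from 21 mm to its flat top at 45 mm, 60 g; origin at the centre of its underside, z up. Starts upright in the row nearest the robot.
- bottle: loose amber dropper bottle, closed: body 34 mm diameter up to 45 mm high, shoulder, then a black cap 22 mm diameter from 53 to 67 mm and a narrow rubber bulb (14 mm diameter) up to 84 mm, 60 g; origin at the centre of its underside, z up. Starts upright in the row nearest the robot.
- jar: loose clear glass jar with a flat steel lid, 50 mm diameter, 60 mm high (lid from 46 mm up, 49 mm diameter), 130 g; origin at the centre of its underside, z up. Starts upright in the row nearest the robot. (That row also holds a small cardboard box, 50 x 34 x 22 mm, which has no part in the job.)
- light_plate: fixed grey slab with a white lit square on top, 100 mm (x) by 120 mm (y), 12 mm high; origin at the centre of its underside, x pointing away from the robot (turned up to about 0.15 rad), y to the robot's left; its lit square (84 mm) is centred on the origin.
- coaster_a: one of three identical fixed round cork coasters, 70 mm diameter, 4 mm thick, origin at the centre of its underside. One lies left, one right and one behind (+x of) the light plate, their centres 100 to 130 mm from the plate's; which of the three is where changes from start to start.
- coaster_b: a cork coaster, exactly like coaster_a, in another of the three places
- coaster_c: a cork coaster, exactly like coaster_a, in the remaining place
- slide_rack: fixed white open box holding upright glass slides, 110 mm (x) by 50 mm (y), slides up to 38 mm high; origin at the centre of its underside. It stands about 215 mm from the light plate's centre, to its left or to its right, beyond the coaster on that side.
- flask: loose conical glass flask, base 64 mm diameter, neck 32 mm, 105 mm high, 150 g; origin at the centre of its underside. It stands about 215 mm from the light plate's centre on the other side of the plate from the slide rack; it must stay where it is.

How it is judged:
On the way, in this order (a step that is already met when the one before it is completed fails the run):
1. the dish rests in the middle of the light plate (horizontal distance between dish and light_plate below 0.012 m and z of dish in the frame of light_plate between 0.009 and 0.015 m and angle between dish's own z axis and vertical below 0.08 rad), for 0.2 s.
2. then the loupe stands in the middle of the dish's lid (all of step 1 and horizontal distance between loupe and dish below 0.01 m and z of loupe in the frame of dish between 0.017 and 0.023 m and angle between loupe's own z axis and vertical below 0.08 rad), for 0.2 s.
At the end, for the whole second after the job is handed in: Dish flat on the light plate within 12 mm of its centre, loupe on the dish within 10 mm of its centre, bottle on the coaster between plate and rack and jar on the coaster behind the plate, each within 12 mm of the coaster's centre; all upright (within 0.08 rad) and at rest (all of step 2 and ((horizontal distance between bottle and coaster_a below 0.012 m and horizontal distance between coaster_a and slide_rack below 0.16 m) or (horizontal distance between bottle and coaster_b below 0.012 m and horizontal distance between coaster_b and slide_rack below 0.16 m) or (horizontal distance between bottle and coaster_c below 0.012 m and horizontal distance between coaster_c and slide_rack below 0.16 m)) and z of bottle in the frame of light_plate between 0.001 and 0.007 m and angle between each of bottle, jar's own z axis and vertical below 0.08 rad and ((horizontal distance between jar and coaster_a below 0.012 m and x of coaster_a in the frame of light_plate above 0.065 m) or (horizontal distance between jar and coaster_b below 0.012 m and x of coaster_b in the frame of light_plate above 0.065 m) or (horizontal distance between jar and coaster_c below 0.012 m and x of coaster_c in the frame of light_plate above 0.065 m)) and z of jar in the frame of light_plate between 0.001 and 0.007 m and linear speed of each of dish, loupe, bottle, jar below 0.02 m/s); the robot touches nothing.
It fails at once if the flask is knocked: shifted by more than 15 mm or tipped by more than 0.3 rad (distance of flask from where it was at the start of the episode above 0.015 m or angle between flask's own z axis and vertical above 0.3 rad).
It also fails if it takes over 99 s, if anything falls off the work surface, if the arm or the gripper's body presses on something with over 40 N, if the wrist force passes 120 N, or if a joint passes its speed limit or range.

ROBOT

A 7-joint arm with a two-finger parallel gripper is mounted at the origin on the work surface. World frame = base frame: x ahead of the robot, y to its left, z up, the work surface at z = 0. Lengths are in m, angles in rad, forces in N, time in s.
With the tool pointing down it reaches from about 0.4 to 0.85 m from the base axis. Payload 4.5 kg.
Tool frame: the origin (TCP) lies midway between the tips of the shut fingers; the grasp point (between the pads) lies 19 mm behind it (r.grip_point_offset is the distance from the TCP to the grasp point, in m); z points along the fingers, y is the line along which they close (so a half turn about z gives the same grasp; the last joint's range is limited). The gripper opens to 88 mm and grips with 3 to 60 N. Pads are 18 mm wide; open, the fingers measure 123 mm over their backs; the gripper's body (75 mm by 187 mm) begins 45 mm behind the grasp point.
Start: joints at [1.221, 0.689, -0.195, 1.565, 0.157, 0.902, -0.215], TCP at [0.234, -0.58, 0.239] pointing down, gripper open.
Joint ranges: [-3.01, 3.01], [-0.46, 2.08], [-1.47, 1.51], [0.13, 2.56], [-1, 4.14], [0.04, 2.09], [-2.66, 2.66]. Speed limits (rad/s): [2.57, 2.57, 3.14, 3.14, 3.14, 3.14, 3.14].

INTERFACE

Orientations are given as a unit quaternion [x, y, z, w].
In Python, from plant import r, optics gives the robot as it stands.
- The arm moves only by the shell command python3 -m pendant 'ROWS' [OPENING] [FORCE]. ROWS is JSON, a list of rows, each a list of 6 numbers: the shift along the tool's x, y, z as a fraction of full scale, then the turn, a rotation vector about the tool's x, y, z as a fraction of full scale. A call has 1 to 5 rows; each row shifts and turns the commanded pose from where the row before left it, along the tool's axes as they then stand; what a row does not reach is not made up. Full scale, the value 1, is 0.025 m for a shift and pi rad for a turn. A row lasts 1/12 s, in which the tool goes at most 41.7 mm and 7.16 degrees, less where a joint would pass 70% of its speed; a pose out of reach is approached as far as the arm can. A call with a number of a shift or a turn outside -1 to 1 is refused whole. A call with a gripper value outside its range is refused whole. OPENING is the opening, from -1 (shut) to 1 (fully open), set as the call begins (- or left out, the last holds). The fingers move at their own pace and stop on an object; FORCE is the grip in N (left out, the last holds). Time passes only in rows, so rows that do not move let the fingers close. It gives the time, the measured TCP pose, the force, the opening and the grip force at its end, in the units of the state.
- r.get_state(): the state, without advancing time (a new reading comes with each control period).
- optics.snapshot(name): name is "scene" or "top"; returns (picture, depth): 480x640x3 uint8, blue, green, red; 480x640 float32, m along the optical axis (not along the pixel's ray), 0 where there is no reading.
- optics.calibration(name): a dict with "vfov" (degrees; the focal length in pixels is half the picture's height over the tangent of half this angle, whatever the lens; pixels are square), "cx", "cy" (the principal point, pixels), "cam_to_world" (4x4, takes a point from camera to world coordinates). Camera axes: x right, y up, looking along -z (the intrinsics and any distortion apply to the point x, -y, -z); pixel columns grow to the right and rows downward; lengths in m; the calibration is good to about 2 mm. A picture is of the moment at which its call begins. calibration takes no time and is no camera call.
- r.finish_job(): hands the job in; it is judged then, once.
The state is a dict: "clock": time; "q": joint angles; "qd": joint speeds; "joint_torque": joint torques, N m; "tool_pos": TCP position; "eef_rot": TCP orientation; "contact_force": force on the tool from outside, world axes, zero at the start; "moment": the same for the moment, N m; "opening": opening from 0.0 (shut) to 1.0 (fully open); "finger_force": force on a finger pad.
Only numpy, scipy, OpenCV 4.12 (cv2) and the standard library are available. Lean on these libraries where they do the work, as an engineer would, in place of code of your own. Each camera call takes 0.05 s, during which the arm holds its last target. There are 200 camera calls.

## Working session

There is one attempt and no reset: what is moved stays moved. The work goes in short steps, Python scripts to look and compute and a shell command to move; the robot and the scene stay as the last step left them, time stands still between calls to the robot, and variables do not carry over. Pictures are saved under pics/ and viewed, at most 14 in all, crops included, and the job is handed in when it is done.

```bash
ls; mkdir -p pics
python3 - <<'E'
from plant import r, optics
import cv2, numpy as np
for n in("scene","top"):
    p,d=optics.snapshot(n); cv2.imwrite(f"pics/{n}0.png",p); np.save(f"pics/{n}0.npy",d); print(n,optics.calibration(n))
print(r.get_state(), r.grip_point_offset)
E
```

```text
pics
scene {'vfov': 48.74805411027391, 'cx': 310.75209234877053, 'cy': 237.60661362862243, 'cam_to_world': array([[-0.12898765, -0.62061376,  0.77343438,  1.30622313],
       [ 0.99155849, -0.09109227,  0.09227114,  0.07327474],
       [ 0.01318915,  0.77880727,  0.62712462,  0.6580939 ],
       [ 0.        ,  0.        ,  0.        ,  1.        ]])}
top {'vfov': 46.359466367936676, 'cx': 316.45461078851895, 'cy': 236.63868088367119, 'cam_to_world': array([[ 0.01374077,  0.99915137, -0.03882941,  0.48729563],
       [-0.99990025,  0.01360339, -0.00380002, -0.01631724],
       [-0.00326858,  0.03887775,  0.99923863,  1.10975231],
       [ 0.        ,  0.        ,  0.        ,  1.        ]])}
{'clock': 0.1, 'q': array([ 1.22079656,  0.68983708, -0.1945313 ,  1.56619813,  0.15728487,
        0.90249094, -0.21509887]), 'qd': array([-6.74020128e-04, -1.99185430e-03,  6.22991967e-05, -3.81840798e-03,
        5.10378087e-04,  2.50977452e-03,  1.10580858e-04]), 'joint_torque': array([-3.12327960e-03, -5.28494239e+01, -1.27133656e+00, -1.53835148e+01,
       -5.25254023e-02,  2.01844654e-03,  4.43265333e-05]), 'tool_pos': array([ 0.23379747, -0.57904306,  0.23804101]), 'eef_rot': array([ 9.81636536e-01,  1.90759313e-01, -1.94967947e-04, -7.47223412e-04]), 'contact_force': array([ 0.7873114 , -1.02691368, -0.18170485]), 'moment': array([ 0.03352178,  0.01226232, -0.02058434]), 'finger_force': 0.0, 'opening': 0.9979558086241499} 0.0187
```

View pics/top0.png

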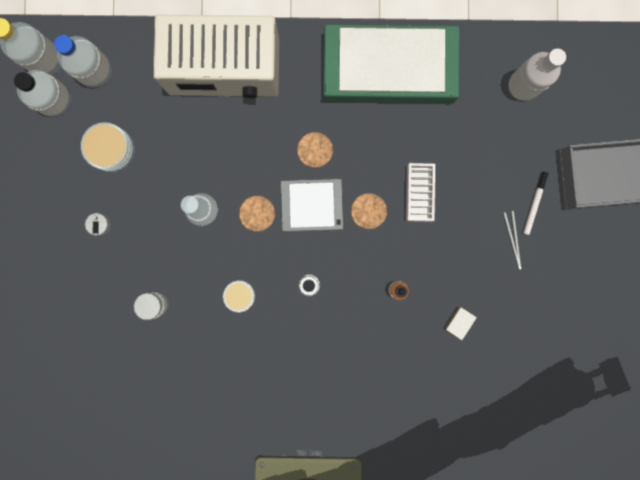

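View pics/scene0.png

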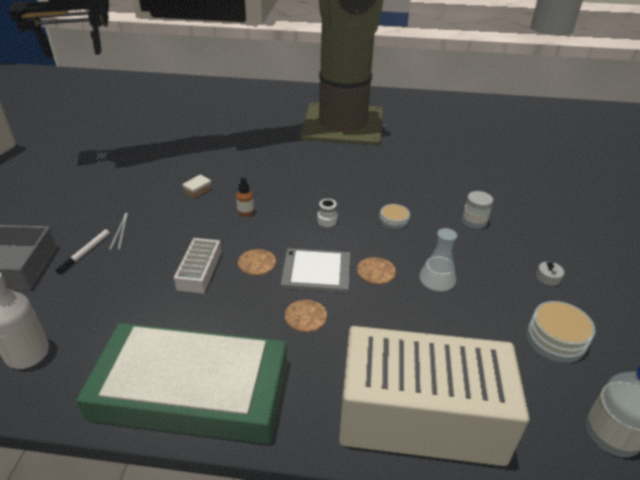

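The top view shows the light plate at about (312,205), with coasters at (257,213), (369,211) and (315,150). The rack is at (422,192), so the bottle goes to the coaster at (369,211) and the jar to (315,150). The row holds the jar (149,306), dish (239,296), loupe (309,285), bottle (399,290) and box. The flask is at (200,209). The scene view shows the same layout from the far side.

```bash
cat > h.py <<'E'
import numpy as np, cv2
from plant import r, optics
def ray(n,u,v,z):
    c=optics.calibration(n); f=240/np.tan(np.radians(c["vfov"]/2)); T=c["cam_to_world"]
    d=T[:3,:3]@np.array([(u-c["cx"])/f,-(v-c["cy"])/f,-1]); o=T[:3,3]
    return o+d*(z-o[2])/d[2]
def world(n,d):   # per-pixel world points from depth
    c=optics.calibration(n); f=240/np.tan(np.radians(c["vfov"]/2)); T=c["cam_to_world"]
    v,u=np.mgrid[:480,:640]
    P=np.stack([(u-c["cx"])/f*d,-(v-c["cy"])/f*d,-d],-1)
    return P@T[:3,:3].T+T[:3,3]
def blobs(m,amin=30):
    n,l,s,ce=cv2.connectedComponentsWithStats(m.astype(np.uint8))
    return [(s[i],ce[i],l==i) for i in range(1,n) if s[i][4]>=amin]
E
python3 - <<'E'
from h import *
for n,box in(("top",(110,120,500,350)),("scene",(150,150,500,345))):
    p=cv2.imread(f"pics/{n}0.png"); d=np.load(f"pics/{n}0.npy"); W=world(n,d)
    hsv=cv2.cvtColor(p,cv2.COLOR_BGR2HSV); H,S,V=cv2.split(hsv)
    print(n,"table z",np.median(W[box[3]-20:box[3],250:350,2]), "nan", (d==0).mean())
    roi=np.zeros((480,640),bool); roi[box[1]:box[3],box[0]:box[2]]=1
    for name,m,z in(("orange/straw",(S>70)&(V>80)&(H<28),.004),("bright",(V>120)&(S<70),.012)):
        for s,c,l in blobs(m&roi):
            h=W[...,2][l&(d>0)]
            cn=cv2.findContours(l.astype(np.uint8),0,1)[0][0]
            print(name,"px",c.round(1),"area",s[4],"wh",s[2:4],"z %.3f %.3f"%(np.median(h),h.max()),"ray@z",ray(n,*c,z)[:2].round(4),"ang",np.round(cv2.minAreaRect(cn),1) if 0 else cv2.minAreaRect(cn)[2], "hsv",np.median(hsv[l],0))
E
```

```text
top table z 0.00044300836213806427 nan 0.004000651041666667
orange/straw px [115.7 145.1] area 431 wh [15 39] z 0.044 0.049 ray@z [0.7071 0.3896] ang 0.0 hsv [ 20.  94. 220.]
orange/straw px [314.7 149.6] area 1011 wh [36 36] z 0.004 0.010 ray@z [ 0.7033 -0.0062] ang 90.0 hsv [ 15. 111. 194.]
orange/straw px [368.6 210.7] area 1013 wh [36 36] z 0.004 0.012 ray@z [ 0.583  -0.1144] ang 90.0 hsv [ 15. 111. 195.]
orange/straw px [256.7 213.2] area 1011 wh [36 36] z 0.004 0.011 ray@z [0.5751 0.1068] ang 90.0 hsv [ 15. 111. 195.]
orange/straw px [398.7 290.1] area 168 wh [19 18] z 0.048 0.071 ray@z [ 0.4273 -0.1752] ang 90.0 hsv [ 12.  130.  129.5]
orange/straw px [237.9 296.2] area 502 wh [25 25] z 0.020 0.026 ray@z [0.411  0.1409] ang 90.0 hsv [ 21.  83. 230.]
bright px [122.6 150.1] area 402 wh [23 48] z 0.036 0.049 ray@z [0.6956 0.3728] ang 0.0 hsv [ 53.  15. 167.]
bright px [421.  191.8] area 1641 wh [29 60] z 0.017 0.043 ray@z [ 0.6209 -0.2164] ang 90.0 hsv [ 15.  11. 217.]
bright px [311.3 204.5] area 3012 wh [62 52] z 0.012 0.020 ray@z [ 0.593  -0.0012] ang 88.21009063720703 hsv [ 
[... 2237 characters left out ...]
6.7 234. ] area 177 wh [19 13] z 0.106 0.109 ray@z [0.4592 0.2421] ang 11.309932708740234 hsv [ 86.  16. 151.]
bright px [195.7 263.5] area 1487 wh [46 54] z 0.031 0.041 ray@z [ 0.6147 -0.2199] ang 19.885164260864258 hsv [ 23.  19. 137.]
bright px [317.  268.4] area 2074 wh [65 38] z 0.014 0.017 ray@z [0.5962 0.0009] ang 3.5763344764709473 hsv [ 21.   8. 233.]
bright px [437.6 272.8] area 907 wh [33 35] z 0.033 0.072 ray@z [0.5765 0.2179] ang 90.0 hsv [ 68.  10. 135.]
bright px [196.6 338.2] area 1315 wh [116  18] z 0.055 0.058 ray@z [ 0.7848 -0.1665] ang 90.0 hsv [ 24.  26. 212.]
bright px [408.2 337.5] area 1740 wh [152  19] z 0.111 0.115 ray@z [0.7367 0.1631] ang 90.0 hsv [ 21.  42. 205.]
```

Run:
```python
import cv2
p=cv2.imread("pics/top0.png"); a=cv2.resize(p[130:330,120:460],None,fx=2.35,fy=2.35,interpolation=cv2.INTER_CUBIC); cv2.imwrite("pics/c1.png",a); print(a.shape)
```

```text
(470, 799, 3)
```

View pics/c1.png

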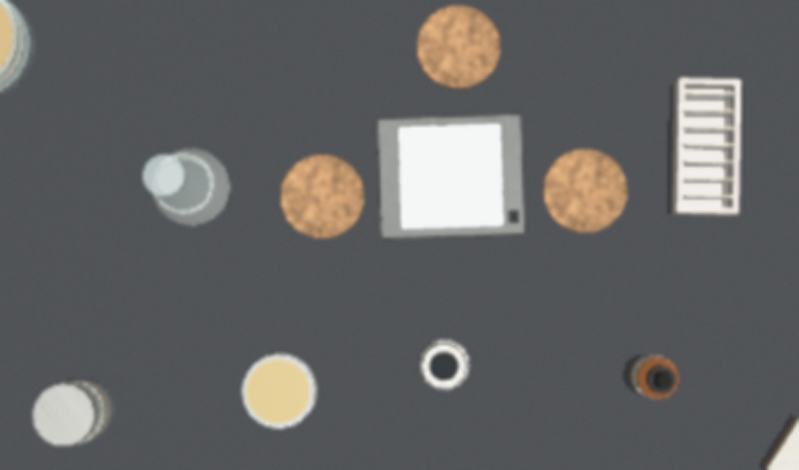

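The crop shows clean outlines: the lit square centre at about (312,205) full-picture, the jar lid at about (147,306), the loupe's dark lens at (309,285), and the bulb at about (400,291). Next I'll measure each one at its own height in both views.

```bash
cat >> h.py <<'E'
def circ(n,p,mask,box,z,amin=8):
    roi=np.zeros((480,640),bool); roi[box[1]:box[3],box[0]:box[2]]=1
    b=blobs(mask&roi,amin)
    if not b: return None
    s,c,l=max(b,key=lambda t:t[0][4])
    cn=max(cv2.findContours(l.astype(np.uint8),0,1)[0],key=len)
    hull=cv2.convexHull(cn); m=cv2.moments(hull); e=np.array([m["m10"],m["m01"]])/m["m00"]
    return c.round(1),e.round(1),s[2:5],ray(n,*e,z)[:2].round(4),ray(n,*c,z)[:2].round(4)
E
python3 - <<'E'
from h import *
I={}
for n in("top","scene"):
    p=cv2.imread(f"pics/{n}0.png"); I[n]=(p,*cv2.split(cv2.cvtColor(p,cv2.COLOR_BGR2HSV)))
def go(name,n,f,box,z): p,H,S,V=I[n]; print(name,n,*circ(n,p,f(H,S,V),box,z))
go("lit","top",lambda H,S,V:V>225,(270,170,350,240),.012)
go("lit","scene",lambda H,S,V:V>200,(270,240,360,295),.012)
go("plate","top",lambda H,S,V:V>105,(275,172,348,238),.012)
go("dish","top",lambda H,S,V:V>130,(215,270,265,320),.02)
go("straw","scene",lambda H,S,V:(S>60)&(V>110),(375,200,415,228),.018)
go("straw","top",lambda H,S,V:(S>60)&(V>110),(215,270,265,320),.018)
go("loupe ring","top",lambda H,S,V:V>120,(290,265,330,305),.045)
go("lens","top",lambda H,S,V:V<60,(303,278,316,292),.045)
go("loupe ring","scene",lambda H,S,V:V>120,(310,195,345,212),.045)
go("lens","scene",lambda H,S,V:V<60,(320,199,336,211),.045)
go("jar lid","top",lambda H,S,V:V>180,(125,285,175,330),.06)
go("jar lid","scene",lambda H,S,V:V>130,(462,188,497,208),.06)
go("bulb","top",lambda H,S,V:V<50,(390,282,412,300),.084)
go("bulb","scene",lambda H,S,V:V<60,(235,176,255,186),.078)
go("amber","scene",lambda H,S,V:(S>90)&(V>60),(230,185,260,220),.03)
go("bottle","scene",lambda H,S,V:((S>90)&(V>60))|(V>100),(230,185,260,220),.0225)
for n,bx in(("top",[(225,283,253,310),(290,265,330,305),(125,285,175,330),(380,275,415,305)]),("scene",[(375,200,415,228),(310,195,345,228),(462,188,497,230),(235,175,256,218)])):
    d=np.load(f"pics/{n}0.npy");W=world(n,d)
    for b,zr in zip(bx,[(.016,.03),(.041,.055),(.055,.07),(.075,.095)]):
        w=W[b[1]:b[3],b[0]:b[2]].reshape(-1,3); w=w[(w[:,2]>zr[0])&(w[:,2]<zr[1])]
        print(n,len(w),w.mean(0).round(4) if len(w) else 0, (w.max(0)-w.min(0)).round(3) if len(w) else 0)
E
```

```text
lit top [311.4 204.6] [311.5 204.5] [  44   44 1831] [ 0.5929 -0.0015] [ 0.5929 -0.0014]
lit scene [316.1 267.4] [316.  267.4] [  48   33 1401] [ 0.5936 -0.0012] [ 0.5937 -0.001 ]
plate top [311.4 204.5] [311.4 204.4] [  63   53 3095] [ 0.5932 -0.0013] [ 0.593  -0.0014]
dish top [238.4 296. ] [238.4 296. ] [ 32  33 818] [0.4125 0.1376] [0.4125 0.1376]
straw scene [394.9 211.9] [394.9 212. ] [ 25  15 300] [0.4082 0.1397] [0.4082 0.1396]
straw top [237.8 296.1] [237.8 296.1] [ 26  27 534] [0.4121 0.139 ] [0.412  0.1389]
loupe ring top [309.4 284.6] [309.1 284.7] [ 21  22 258] [0.4373 0.0005] [ 4.376e-01 -1.000e-04]Traceback (most recent call last):
  File "<stdin>", line 13, in <module>
  File "<stdin>", line 5, in go
TypeError: Value after * must be an iterable, not NoneType
```

Run:
```python
from h import *
I={}
for n in("top","scene"):
    p=cv2.imread(f"pics/{n}0.png"); I[n]=(p,*cv2.split(cv2.cvtColor(p,cv2.COLOR_BGR2HSV)))
def go(name,n,f,box,z): p,H,S,V=I[n]; c=circ(n,p,f(H,S,V),box,z); print(name,n,*(c or ["none"]))
go("lens","top",lambda H,S,V:V<100,(302,277,317,293),.045)
go("loupe ring","scene",lambda H,S,V:V>120,(310,195,345,212),.045)
go("lens","scene",lambda H,S,V:V<70,(320,199,336,209),.045)
go("jar lid","top",lambda H,S,V:V>180,(125,285,175,330),.06)
go("jar lid","scene",lambda H,S,V:V>130,(462,188,497,208),.06)
go("bulb","top",lambda H,S,V:V<60,(390,282,412,300),.084)
go("bulb","scene",lambda H,S,V:V<50,(235,176,255,186),.078)
go("bottle","scene",lambda H,S,V:((S>90)&(V>60))|(V>100),(230,185,260,220),.0225)
for n,bx in(("top",[(225,283,253,310),(290,265,330,305),(125,285,175,330),(380,275,415,305)]),("scene",[(375,200,415,228),(310,195,345,228),(462,188,497,230),(235,175,256,218)])):
    d=np.load(f"pics/{n}0.npy");W=world(n,d)
    for b,zr in zip(bx,[(.016,.03),(.041,.055),(.055,.07),(.07,.095)]):
        w=W[b[1]:b[3],b[0]:b[2]].reshape(-1,3); w=w[(w[:,2]>zr[0])&(w[:,2]<zr[1])]
        print(n,len(w),w.mean(0).round(4) if len(w) else 0, (w.max(0)-w.min(0)).round(3) if len(w) else 0)
p=I["top"][0][275:305,380:415]; print(I["top"][3][280:302,390:412])
```

```text
lens top [308.4 285.5] [308.3 285.5] [11 10 89] [0.4358 0.0018] [0.4358 0.0016]
loupe ring scene [327.4 204.4] [327.4 203.8] [18 11 93] [0.4379 0.0022] [0.44   0.0025]
lens scene [327.5 202.9] [327.5 202.9] [10  5 36] [0.435  0.0021] [0.4348 0.002 ]
jar lid top [146.7 306.2] [146.8 306.1] [ 25  25 493] [0.3939 0.3027] [0.3939 0.3028]
jar lid scene [480.  197.7] [479.9 197.6] [ 25  14 253] [0.3929 0.3039] [0.393 0.304]
bulb top [401.2 291.3] [401.2 291.4] [ 8  8 53] [ 0.4294 -0.1684] [ 0.4296 -0.1682]
bulb scene [243.3 182.2] [243.4 182. ] [10  8 55] [ 0.4345 -0.1683] [ 0.4351 -0.1683]
bottle scene [244.3 203. ] [244.4 203. ] [ 17  26 343] [ 0.4287 -0.1714] [ 0.4287 -0.1715]
top 666 [0.4124 0.1377 0.0204] [0.051 0.053 0.01 ]
top 245 [0.4365 0.0016 0.0454] [0.032 0.032 0.01 ]
top 544 [0.3945 0.3024 0.06  ] [0.047 0.049 0.01 ]
top 51 [ 0.4299 -0.1696  0.0798] [0.017 0.015 0.016]
scene 455 [0.4171 0.1381 0.0214] [0.063 0.059 0.009]
scene 161 [0.4405 0.0015 0.0458] [0.034 0.033 0.009]
scene 328 [0.3991 0.3017 0.0611] [0.051 0.048 0.01 ]
scene 53 [ 0.4331 -0.1698  0.0785] [0.015 0.013 0.01
[... 1349 characters left out ...]
3  48  51  52  55  70 104 130
  102  85  88  87]
 [101 137 143 142 143 136 111  82  69  62  57  57  60  61  69  91 120 124
   97  86  88  87]
 [ 83 119 140 135 142 143 133 113  96  85  81  77  77  83  96 113 120 106
   86  88  87  87]
 [ 80  88 110 123 133 141 146 140 131 123 118 112 111 119 129 122 104  88
   87  88  88  88]
 [ 86  84  87  98 109 125 146 146 142 140 139 135 134 135 126 105  88  87
   87  88  87  88]
 [ 87  86  87  88  89  98 117 126 127 128 131 124 114 110  99  89  86  88
   88  88  87  88]
 [ 87  87  87  87  88  86  90  97  99 100 101  97  91  88  87  88  87  88
   88  88  87  87]
 [ 88  88  87  87  88  88  88  87  88  86  87  87  88  87  87  88  87  87
   88  88  87  87]]
```

Both views agree to about 3 mm and the sizes and heights fit:

| Item | x (m) | y (m) |
|---|---|---|
| Plate | 0.593 | -0.001 |
| Dish | 0.412 | 0.138 |
| Loupe | 0.437 | 0.0015 |
| Jar | 0.394 | 0.303 |
| Bottle | 0.431 | -0.169 |
| Bottle coaster | 0.584 | -0.114 |
| Jar coaster | 0.7045 | -0.0057 |

I'll square the tool with the world axes first, then travel to the dish.

```bash
python3 -m pendant '[[0,0,0,0,0,0.0312],[0,0,0,0,0,0.0312],[0,0,0,0,0,0.0312],[0,0,0,0,0,0.0312],[0,0,0,0,0,0]]' 1 20
python3 -m pendant '[[1,0,0,0,0,0],[1,0,0,0,0,0],[1,0,0,0,0,0],[1,0,0,0,0,0],[1,0,0,0,0,0]]'
python3 -m pendant '[[1,-1,0,0,0,0],[1,-1,0,0,0,0],[1,-1,0,0,0,0],[0,-1,0,0,0,0],[0,-1,0,0,0,0]]'
```

```text
clock: 0.52
tool_pos: [0.2341, -0.5792, 0.2383]
eef_rot: [1.0, -0.005, -0.0, -0.0]
contact_force: [0.5, 0.1, -0.4]
opening: 1.0
finger_force: 0.0
clock: 0.93
tool_pos: [0.36, -0.5802, 0.2384]
eef_rot: [1.0, -0.003, -0.0, -0.0]
contact_force: [-0.2, 0.8, 0.5]
opening: 1.001
finger_force: 0.0
clock: 1.35
tool_pos: [0.4371, -0.4537, 0.238]
eef_rot: [1.0, -0.001, 0.0, -0.001]
contact_force: [-0.3, 0.9, -0.7]
opening: 1.002
finger_force: 0.0
```

```bash
for_none=; python3 -m pendant '[[0,-1,0,0,0,0],[0,-1,0,0,0,0],[0,-1,0,0,0,0],[0,-1,0,0,0,0],[0,-1,0,0,0,0]]' | grep tool_pos
python3 -m pendant '[[0,-1,0,0,0,0],[0,-1,0,0,0,0],[0,-1,0,0,0,0],[0,-1,0,0,0,0],[0,-1,0,0,0,0]]'| grep tool_pos
python3 -m pendant '[[0,-1,0,0,0,0],[0,-1,0,0,0,0],[0,-1,0,0,0,0],[0,-1,0,0,0,0],[0,-1,0,0,0,0]]'| grep tool_pos
python3 -m pendant '[[0,-1,0,0,0,0],[0,-1,0,0,0,0],[0,-1,0,0,0,0],[0,-1,0,0,0,0],[0,-1,0,0,0,0]]'| grep tool_pos
python3 -m pendant '[[-0.5,-1,0,0,0,0],[-0.5,-1,0,0,0,0],[0,-1,0,0,0,0],[0,-0.7,0,0,0,0],[0,0,0,0,0,0]]'
```

```text
tool_pos: [0.4358, -0.3299, 0.2386]
tool_pos: [0.4369, -0.2049, 0.2386]
tool_pos: [0.438, -0.08, 0.2387]
tool_pos: [0.439, 0.045, 0.2387]
clock: 3.43
tool_pos: [0.4149, 0.1409, 0.2387]
eef_rot: [1.0, 0.001, 0.0, -0.001]
contact_force: [0.1, -1.0, -0.4]
opening: 0.999
finger_force: 0.0
```

```bash
python3 -m pendant '[[-0.12,0.12,1,0,0,0],[0,0,1,0,0,0],[0,0,1,0,0,0],[0,0,1,0,0,0],[0,0,1,0,0,0]]' | grep tool_pos
python3 -m pendant '[[0,0,1,0,0,0],[0,0,1,0,0,0],[0,0,1,0,0,0],[0,0,0.5,0,0,0],[0,0,0.3,0,0,0]]'
```

```text
tool_pos: [0.4121, 0.1324, 0.1127]
clock: 4.27
tool_pos: [0.4217, 0.1355, 0.0259]
eef_rot: [1.0, -0.004, -0.01, 0.003]
contact_force: [-0.4, 0.1, 0.4]
opening: 1.001
finger_force: 0.0
```

```bash
python3 -m pendant '[[0,0,0,0,0,0],[0,0,0,0,0,0]]'; python3 -c "
from plant import r;s=r.get_state();print(s['q'].round(3),s['eef_rot'].round(4))"
```

```text
clock: 4.43
tool_pos: [0.4215, 0.1357, 0.0274]
eef_rot: [1.0, -0.004, -0.01, 0.003]
contact_force: [-0.0, -0.7, 0.3]
opening: 1.0
finger_force: 0.0
[-0.4    0.897 -0.024  2.225  0.397  0.043 -2.39 ] [ 0.9999 -0.0038 -0.0095  0.0032]
```

Joint 6 has run into its lower limit (0.04): this close to the base, a vertical tool is out of reach at low height. I'll tilt the fingertips about 0.1 rad toward the robot, about the closing axis. That leaves the pad planes unchanged, and I'll keep the tilt until release.

```bash
cat >> h.py <<'E'
from scipy.spatial.transform import Rotation as Ro
def to(x,y,z,tilt=0.1):   # tool-frame shift (units of 25 mm) and turn (units of pi) to the target
    s=r.get_state(); R=Ro.from_quat(s["eef_rot"])
    want=Ro.from_euler("y",tilt)*Ro.from_quat([1,0,0,0])
    print("pos",s["tool_pos"].round(4),"q6 %.3f q4 %.3f q7 %.3f"%tuple(s["q"][[5,3,6]]),"F",s["contact_force"].round(1),"open %.3f f %.1f"%(s["opening"],s["finger_force"]),"t %.1f"%s["clock"])
    print("shift",(R.inv().apply(np.array([x,y,z])-s["tool_pos"])/.025).round(2),"turn",((R.inv()*want).as_rotvec()/np.pi).round(4))
E
python3 -m pendant '[[0,0,-1,0,0,0],[0,0,-1,0,0,0],[0,0,0,0,-0.016,0],[0,0,0,0,-0.016,0],[0,0,0,0,0,0]]' >/dev/null; python3 -c "
from h import *;to(.412,.138,.03)"
```

```text
pos [0.4247 0.1366 0.0786] q6 0.368 q4 2.111 q7 -2.328 F [ 0.3 -0.4  0.1] open 1.002 f 0.0 t 4.8
shift [-0.28 -0.06  1.99] turn [ 0.0007  0.0053 -0.0035]
```

```bash
python3 -m pendant '[[-0.28,-0.06,0.5,0,0.0053,-0.0035],[0,0,0.75,0,0,0],[0,0,0.75,0,0,0],[0,0,0,0,0,0]]' >/dev/null; python3 -c "
from h import *;to(.412,.138,.0045)"
```

```text
pos [0.4079 0.1375 0.0271] q6 0.179 q4 2.179 q7 -2.375 F [ 0.  -0.4  0.1] open 1.000 f 0.0 t 5.2
shift [ 0.26 -0.02  0.88] turn [0.0022 0.0018 0.0011]
```

```bash
python3 -m pendant '[[0.18,-0.02,0.45,0,0,0],[0.08,0,0.43,0,0,0],[0,0,0,0,0,0]]' >/dev/null; python3 -c "
from h import *;to(.412,.138,.0045)"
python3 -m pendant '[[0,0,0,0,0,0],[0,0,0,0,0,0],[0,0,0,0,0,0],[0,0,0,0,0,0],[0,0,0,0,0,0]]' -0.5 15; python3 -m pendant '[[0,0,0,0,0,0],[0,0,0,0,0,0],[0,0,0,0,0,0]]'
```

```text
pos [0.4142 0.1384 0.0053] q6 0.141 q4 2.164 q7 -2.379 F [0.3 0.8 0.3] open 0.997 f 0.0 t 5.4
shift [-0.08  0.02  0.04] turn [0.0018 0.0009 0.0008]
clock: 5.85
tool_pos: [0.4146, 0.1386, 0.0065]
eef_rot: [0.999, 0.001, -0.051, 0.002]
contact_force: [-0.0, 1.1, 2.9]
opening: 0.679
finger_force: 15.0
clock: 6.1
tool_pos: [0.4146, 0.1386, 0.0065]
eef_rot: [0.999, 0.001, -0.051, 0.002]
contact_force: [-0.1, -0.3, 5.4]
opening: 0.674
finger_force: 15.0
```

```bash
python3 -m pendant '[[-0.05,0,-0.5,0,0,0],[-0.1,0,-1,0,0,0],[-0.1,0,-1,0,0,0],[-0.05,0,-0.5,0,0,0],[0,0,0,0,0,0]]' >/dev/null; python3 -c "
from h import *;to(.5956,-.0012,.08)"
```

```text
pos [0.4157 0.1392 0.0834] q6 0.331 q4 2.149 q7 -2.355 F [ 0.6 -0.5 -1.3] open 0.676 f 15.0 t 6.5
shift [ 7.16  5.63 -0.55] turn [ 0.0011 -0.0004  0.0006]
```

```bash
python3 -m pendant '[[0.5,0.4,-0.04,0,0,0],[0.9,0.7,-0.07,0,0,0],[0.9,0.7,-0.07,0,0,0],[0.9,0.7,-0.07,0,0,0],[0.9,0.7,-0.07,0,0,0]]' >/dev/null;python3 -m pendant '[[0.9,0.7,-0.07,0,0,0],[0.9,0.7,-0.07,0,0,0],[0.9,0.7,-0.07,0,0,0],[0.36,0.33,-0.03,0,0,0],[0,0,0,0,0,0]]' >/dev/null; python3 -c "
from h import *;to(.5956,-.0012,.04)"
```

```text
pos [ 0.5962 -0.0052  0.076 ] q6 0.723 q4 1.663 q7 -1.989 F [-0.  -0.1 -0.2] open 0.678 f 15.0 t 7.3
shift [ 0.12 -0.17  1.44] turn [ 0.0023  0.0004 -0.001 ]
```

```bash
python3 -m pendant '[[0.1,-0.17,0.4,0.0023,0,-0.001],[0,0,0.6,0,0,0],[0,0,0.44,0,0,0],[0,0,0,0,0,0],[0,0,0,0,0,0]]' >/dev/null; python3 -c "
from h import *;to(.5956,-.0012,.0195)
for n in('scene','top'):
    p,d=optics.snapshot(n); cv2.imwrite(f'pics/{n}1.png',p)
p=cv2.imread('pics/scene1.png')[170:350,190:430]; cv2.imwrite('pics/c2.png',cv2.resize(p,None,fx=3,fy=3,interpolation=2))"
```

```text
pos [0.5916 0.004  0.0406] q6 0.658 q4 1.680 q7 -2.006 F [ 0.4 -0.1 -0.9] open 0.677 f 15.0 t 7.8
shift [0.25 0.21 0.82] turn [-0.0007  0.0018  0.0023]
```

View pics/c2.png

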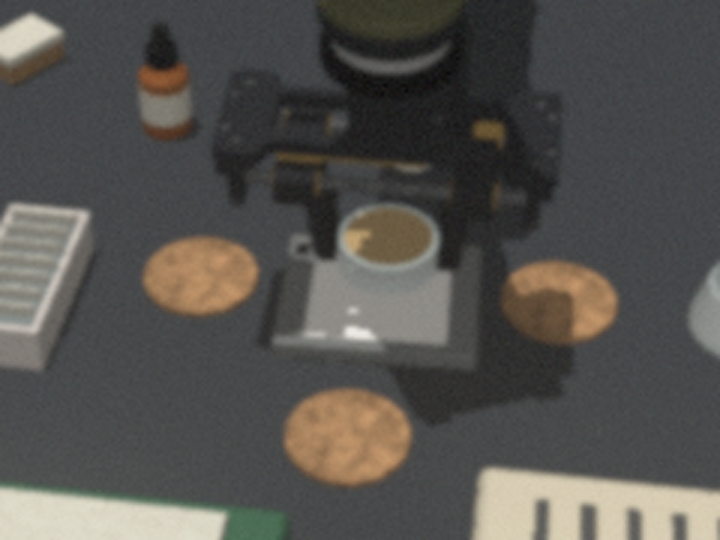

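The dish hangs level between the fingers just over the plate, with its lid centre at about scene pixel (319,249). I'll check where it sits in the hand and continue down.

```bash
python3 -c "
from h import *
print(ray('scene',319,249,.0541), )
p=cv2.imread('pics/scene1.png');H,S,V=cv2.split(cv2.cvtColor(p,cv2.COLOR_BGR2HSV))
print(circ('scene',p,(S>60)&(V>50),(300,235,340,260),.0525))"
python3 -m pendant '[[0.17,0.2,0.3,0,0.0018,0.0023],[0,0,0.3,0,0,0],[0,0,0,0,0,0],[0,0,0,0,0,0]]' >/dev/null; python3 -c "
from h import *;to(.5956,-.0012,.0195)"
```

```text
[0.59110493 0.00301709 0.0541    ]
(array([318.8, 248.3]), array([318.8, 248.3]), array([ 28,  18, 390], dtype=int32), array([0.5874, 0.0022]), array([0.5873, 0.0022]))
pos [ 0.5955 -0.0024  0.0258] q6 0.629 q4 1.677 q7 -2.011 F [ 0.1  0.2 -0. ] open 0.672 f 15.0 t 8.2
shift [ 0.03 -0.05  0.25] turn [-0.0006 -0.0007 -0.0007]
```

```bash
python3 -m pendant '[[0.02,-0.05,0.12,0,0,0],[0,0,0.12,0,0,0],[0,0,0,0,0,0],[0,0,0,0,0,0]]' >/dev/null; python3 -c "
from h import *;to(.5956,-.0012,.0185)"
```

```text
pos [ 0.5958 -0.0007  0.0202] q6 0.619 q4 1.677 q7 -2.016 F [ 0.4  0.2 -1.1] open 0.674 f 15.0 t 8.5
shift [-0.    0.02  0.07] turn [-0.0007 -0.001  -0.0005]
```

```bash
python3 -m pendant '[[0,0,0.07,0,0,0],[0,0,0,0,0,0],[0,0,0,0,0,0]]'; python3 -m pendant '[[0,0,0,0,0,0],[0,0,0,0,0,0],[0,0,0,0,0,0],[0,0,0,0,0,0]]' 0.9;  python3 -m pendant '[[0,0,-0.5,0,0,0],[-0.1,0,-1,0,0,0],[-0.1,0,-1,0,0,0],[-0.1,0,-1,0,0,0],[-0.1,0,-1,0,0,0]]'; python3 -m pendant '[[-1,0,0.1,0,0,0],[-1,0,0.1,0,0,0],[-1,0,0.1,0,0,0],[-1,0,0.1,0,0,0],[-1,0,0.1,0,0,0]]' >/dev/null; python3 -c "
from h import *;to(.437,.0015,.06)
for n in('scene','top'):
    p,d=optics.snapshot(n); cv2.imwrite(f'pics/{n}2.png',p)
    H,S,V=cv2.split(cv2.cvtColor(p,cv2.COLOR_BGR2HSV))
    print(n,circ(n,p,(S>60)&(V>60),(295,190,330,220) if n=='top' else (295,245,340,280),.0305))
    print(n,'lit',circ(n,p,(V>180),(270,170,350,240) if n=='top' else (270,240,360,295),.012))
"
```

```text
clock: 8.78
tool_pos: [0.5961, -0.0007, 0.0188]
eef_rot: [0.999, -0.001, -0.048, -0.001]
contact_force: [-0.5, 0.3, 0.6]
opening: 0.677
finger_force: 15.0
clock: 9.12
tool_pos: [0.5957, -0.0008, 0.0185]
eef_rot: [0.999, -0.001, -0.048, -0.001]
contact_force: [-0.3, -0.8, 1.2]
opening: 0.938
finger_force: 0.0
clock: 9.53
tool_pos: [0.5967, -0.001, 0.1336]
eef_rot: [0.999, -0.001, -0.048, -0.001]
contact_force: [1.0, -0.4, -0.2]
opening: 0.949
finger_force: 0.0
pos [ 0.4702 -0.0008  0.1322] q6 0.551 q4 2.028 q7 -2.068 F [ 0.4 -0.5  1. ] open 0.949 f 0.0 t 9.9
shift [-1.05 -0.08  3.  ] turn [-0.0007 -0.0015 -0.0006]
scene (array([316. , 259.1]), array([316. , 259.1]), array([ 29,  19, 426], dtype=int32), array([ 0.592 , -0.0018]), array([ 0.5919, -0.0018]))
scene lit (array([316. , 266.6]), array([316.1, 267.4]), array([  50,   35, 1161], dtype=int32), array([ 0.5935, -0.001 ]), array([ 0.5914, -0.0015]))
top (array([311.7, 205.4]), array([312.2, 206.6]), array([ 33,  29, 610], dtype=int32), array([ 0.5872, -0.0033]), array([ 0.5894, -0.0023]))
top lit (array([309.5, 196.7]), array([310.5, 199.3]), array([  45,   38, 1238], dtype=int32), array([6.032e-01, 5.000e-04]), array([0.6084, 0.0026]))
```

The dish reads within about 2 mm of the plate centre. Next is the loupe.

```bash
python3 -m pendant '[[-0.5,-0.05,0.6,0,-0.001,0],[-0.55,-0.03,0.6,0,0,0],[0,0,0.6,0,0,0],[0,0,0.6,0,0,0],[0,0,0.6,0,0,0]]' >/dev/null; python3 -m pendant '[[0,0,0,0,0,0],[0,0,0,0,0,0]]' >/dev/null;python3 -c "
from h import *;to(.436,.0015,.025)"
```

```text
pos [0.4382 0.0016 0.0591] q6 0.294 q4 2.153 q7 -2.166 F [ 0.6 -0.3  0.8] open 0.950 f 0.0 t 10.6
shift [0.05 0.01 1.37] turn [-0.0006 -0.0001 -0.0005]
```

```bash
python3 -m pendant '[[0.02,0,0.5,0,0,0],[0.02,0,0.5,0,0,0],[0,0,0.37,0,0,0],[0,0,0,0,0,0],[0,0,0,0,0,0]]' >/dev/null; python3 -c "
from h import *;to(.436,.0015,.025)"
```

```text
pos [0.4359 0.0016 0.0255] q6 0.198 q4 2.167 q7 -2.189 F [-0.1 -0.1  0.2] open 0.948 f 0.0 t 11.1
shift [0.01 0.   0.02] turn [-0.0007 -0.0004 -0.0006]
```

```bash
python3 -m pendant '[[0,0,0,0,0,0],[0,0,0,0,0,0],[0,0,0,0,0,0],[0,0,0,0,0,0],[0,0,0,0,0,0]]' -0.5 12 >/dev/null; python3 -m pendant '[[0,0,0,0,0,0],[0,0,0,0,0,0],[0,0,0,0,0,0],[0,0,0,0,0,0],[0,0,0,0,0,0]]'; python3 -m pendant '[[-0.05,0,-0.5,0,0,0],[-0.1,0,-1,0,0,0],[-0.1,0,-1,0,0,0],[-0.05,0,-0.5,0,0,0],[0,0,0,0,0,0]]'  >/dev/null; python3 -c "
from h import *;to(.593,-.0015,.1)"
```

```text
clock: 11.88
tool_pos: [0.4351, 0.0017, 0.0249]
eef_rot: [0.999, -0.001, -0.05, -0.001]
contact_force: [0.3, -0.8, 0.5]
opening: 0.375
finger_force: 12.0
pos [0.4363 0.0013 0.1022] q6 0.397 q4 2.144 q7 -2.141 F [ 0.1 -0.4 -0.9] open 0.373 f 12.0 t 12.3
shift [ 6.25  0.1  -0.51] turn [-0.0008 -0.0013 -0.0008]
```

```bash
python3 -m pendant '[[0.5,0.02,-0.04,0,-0.0013,0],[0.9,0.02,-0.08,0,0,0],[0.9,0.02,-0.08,0,0,0],[0.9,0.02,-0.08,0,0,0],[0.9,0.02,-0.08,0,0,0]]' >/dev/null;python3 -m pendant '[[0.9,0,-0.08,0,0,0],[0.9,0,-0.08,0,0,0],[0.3,0,-0.03,0,0,0],[0,0,0,0,0,0],[0,0,0,0,0,0]]' >/dev/null; python3 -c "
from h import *;to(.592,-.0015,.07)
for n in('scene','top'):
    p,d=optics.snapshot(n); cv2.imwrite(f'pics/{n}3.png',p)
p=cv2.imread('pics/scene3.png')[170:350,190:430]; cv2.imwrite('pics/c3.png',cv2.resize(p,None,fx=3,fy=3,interpolation=2))"
```

```text
pos [ 0.5891 -0.0015  0.0968] q6 0.756 q4 1.672 q7 -1.991 F [ 0.   0.2 -1.2] open 0.374 f 12.0 t 13.1
shift [0.23 0.   1.05] turn [-0.0005  0.0022 -0.0005]
```

View pics/c3.png

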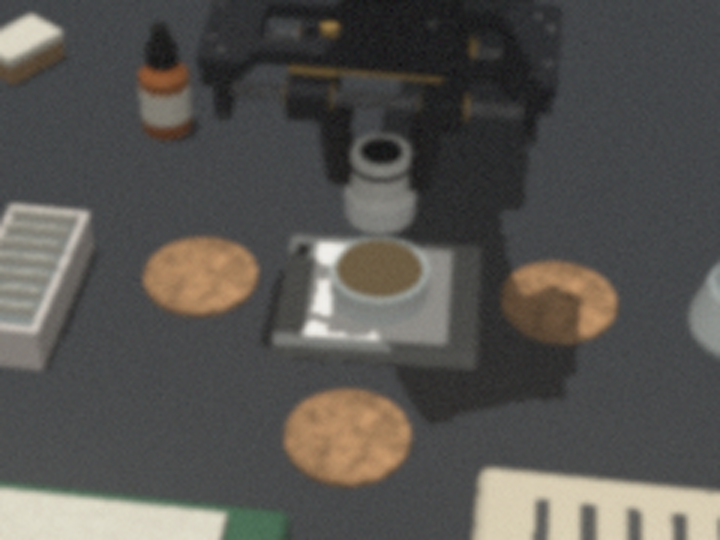

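The loupe hangs upright (lens at about scene pixel (316.7,220)) above the dish lid, whose centre is at (316,259). I'll lower it toward TCP z 0.057.

```bash
python3 -m pendant '[[0.2,0,0.35,0,0.0022,0],[0,0,0.35,0,0,0],[0,0,0.35,0,0,0],[0,0,0,0,0,0],[0,0,0,0,0,0]]' >/dev/null; python3 -c "
from h import *;print(ray('scene',316.7,220,.1169))
to(.592,-.0015,.0574)"
```

```text
[ 0.58998256 -0.00250362  0.1169    ]
pos [ 0.5921 -0.0014  0.0703] q6 0.702 q4 1.680 q7 -2.006 F [ 1.  -0.1 -1. ] open 0.374 f 12.0 t 13.7
shift [0.05 0.   0.51] turn [-0.0006 -0.0002 -0.0005]
```

```bash
python3 -m pendant '[[0.05,0,0.25,0,0,0],[0,0,0.24,0,0,0],[0,0,0,0,0,0],[0,0,0,0,0,0]]' >/dev/null; python3 -c "
from h import *;to(.592,-.0015,.0569)"
```

```text
pos [ 0.5928 -0.0014  0.0586] q6 0.681 q4 1.681 q7 -2.011 F [ 0.5  0.2 -0.9] open 0.379 f 12.0 t 14.0
shift [-0.02  0.01  0.07] turn [-0.0006 -0.0007 -0.0006]
```

```bash
python3 -m pendant '[[0,0,0.06,0,0,0],[0,0,0,0,0,0],[0,0,0,0,0,0]]' | grep -E "tool_pos|contact"; python3 -m pendant '[[0,0,0,0,0,0],[0,0,0,0,0,0],[0,0,0,0,0,0],[0,0,0,0,0,0],[0,0,0,0,0,0]]' 0.6;  python3 -m pendant '[[-0.05,0,-0.5,0,0,0],[-0.1,0,-1,0,0,0],[-0.1,0,-1,0,0,0],[-0.1,0,-1,0,0,0],[-0.1,0,-1,0,0,0]]' >/dev/null; python3 -m pendant '[[-1,0,0.1,0,0,0],[-1,0,0.1,0,0,0],[-1,0.2,0.1,0,0,0],[-1,0.5,0.1,0,0,0],[-1,1,0.1,0,0,0]]' >/dev/null; python3 -c "
from h import *;to(.431,-.169,.15)
for n in('scene','top'):
    p,d=optics.snapshot(n); cv2.imwrite(f'pics/{n}4.png',p)
p=cv2.imread('pics/scene4.png')[170:350,190:430]; cv2.imwrite('pics/c4.png',cv2.resize(p,None,fx=3,fy=3,interpolation=2))"
```

```text
tool_pos: [0.5931, -0.0013, 0.0576]
contact_force: [0.8, -0.1, -0.9]
clock: 14.65
tool_pos: [0.5931, -0.0013, 0.0576]
eef_rot: [0.999, -0.001, -0.048, -0.001]
contact_force: [-0.3, 0.2, 0.6]
opening: 0.728
finger_force: 0.0
pos [ 0.4665 -0.041   0.1714] q6 0.650 q4 2.003 q7 -1.970 F [ 0.3 -0.4 -0.2] open 0.804 f 0.0 t 15.5
shift [-1.35  5.12  0.97] turn [-0.0012 -0.0017  0.0012]
```

View pics/c4.png

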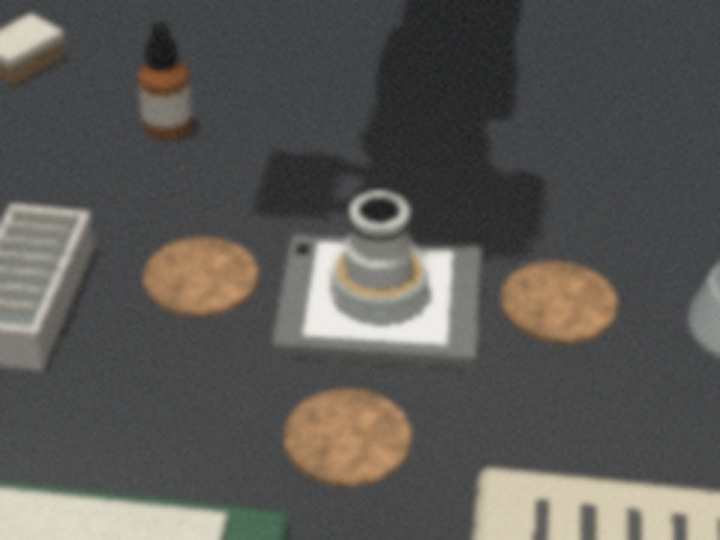

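The loupe stands upright in the middle of the dish lid, with its lens at about scene pixel (316.7,240). Next is the bottle.

```bash
python3 -m pendant '[[-0.27,1,0.05,0,-0.0017,0.0012],[-0.27,1,0.05,0,0,0],[-0.27,1,0.05,0,0,0],[-0.27,1,0.05,0,0,0],[-0.27,1,0.05,0,0,0]]' >/dev/null; python3 -m pendant '[[0,0.12,0.4,0,0,0],[0,0,0.3,0,0,0],[0,0,0,0,0,0]]' >/dev/null;python3 -c "
from h import *;print(ray('scene',316.7,240.3,.077))
p=cv2.imread('pics/top4.png');V=p.max(2);print(circ('top',p,(V<90),(302,190,322,214),.077),circ('top',p,(V>120)&(V<200),(290,185,335,225),.077))
to(.429,-.169,.1)"
```

```text
[ 0.59546067 -0.00102644  0.077     ]
(array([311.8, 200.5]), array([311.9, 200.4]), array([11, 12, 99], dtype=int32), array([ 0.5943, -0.0031]), array([ 0.5942, -0.003 ])) (array([309.3, 207.7]), array([310.4, 205.5]), array([ 22,  17, 107], dtype=int32), array([ 5.848e-01, -4.000e-04]), array([0.5808, 0.0015]))
pos [ 0.4301 -0.1706  0.1489] q6 0.603 q4 2.035 q7 -1.774 F [-0.3  0.1 -0.4] open 0.802 f 0.0 t 16.2
shift [ 0.16 -0.06  1.95] turn [-0.001   0.0011 -0.0016]
```

```bash
python3 -m pendant '[[0.16,-0.06,0.6,0,0.0011,-0.0016],[0,0,0.7,0,0,0],[0,0,0.65,0,0,0],[0,0,0,0,0,0]]' >/dev/null; python3 -c "
from h import *;to(.429,-.169,.029)"
```

```text
pos [ 0.4287 -0.1676  0.099 ] q6 0.473 q4 2.074 q7 -1.832 F [0.3 0.5 0.2] open 0.796 f 0.0 t 16.6
shift [0.3  0.07 2.79] turn [-0.0012  0.0008  0.001 ]
```

```bash
python3 -m pendant '[[0.1,0.05,0.6,0,0.0008,0.001],[0.1,0,0.7,0,0,0],[0.1,0,0.7,0,0,0],[0,0,0.7,0,0,0],[0,0,0,0,0,0]]' >/dev/null; python3 -c "
from h import *;to(.429,-.169,.029)"
```

```text
pos [ 0.4301 -0.1694  0.0315] q6 0.304 q4 2.092 q7 -1.901 F [-0.4  0.4 -0.2] open 0.801 f 0.0 t 17.0
shift [-0.04 -0.01  0.1 ] turn [-0.001  -0.0003 -0.0003]
```

```bash
python3 -m pendant '[[-0.03,0,0.08,0,0,0],[0,0,0,0,0,0],[0,0,0,0,0,0],[0,0,0,0,0,0],[0,0,0,0,0,0]]' -0.5 12 >/dev/null; python3 -m pendant '[[0,0,0,0,0,0],[0,0,0,0,0,0],[0,0,0,0,0,0],[0,0,0,0,0,0],[0,0,0,0,0,0]]'; python3 -m pendant '[[-0.05,0,-0.5,0,0,0],[-0.1,0,-1,0,0,0],[-0.1,0,-1,0,0,0],[-0.05,0,-0.5,0,0,0],[0,0,0,0,0,0]]'  >/dev/null; python3 -c "
from h import *;to(.583,-.114,.1)"
```

```text
clock: 17.83
tool_pos: [0.4298, -0.1711, 0.0314]
eef_rot: [0.999, -0.002, -0.048, -0.001]
contact_force: [0.2, 0.9, 5.5]
opening: 0.375
finger_force: 12.0
pos [ 0.4304 -0.1718  0.1083] q6 0.487 q4 2.070 q7 -1.831 F [-0.2  0.  -0.7] open 0.378 f 12.0 t 18.2
shift [ 6.1  -2.34 -0.23] turn [-0.0004 -0.0025 -0.0014]
```

```bash
python3 -m pendant '[[0.5,-0.24,-0.04,0,-0.0025,-0.0014],[0.9,-0.35,-0.07,0,0,0],[0.9,-0.35,-0.07,0,0,0],[0.9,-0.35,-0.07,0,0,0],[0.9,-0.35,-0.07,0,0,0]]' >/dev/null;python3 -m pendant '[[0.9,-0.35,-0.07,0,0,0],[0.8,-0.3,-0.07,0,0,0],[0.3,-0.05,-0.03,0,0,0],[0,0,0,0,0,0],[0,0,0,0,0,0]]' >/dev/null; python3 -c "
from h import *;to(.584,-.114,.06)
for n in('scene','top'):
    p,d=optics.snapshot(n); cv2.imwrite(f'pics/{n}5.png',p)
p=cv2.imread('pics/scene5.png')[170:350,190:430]; cv2.imwrite('pics/c5.png',cv2.resize(p,None,fx=3,fy=3,interpolation=2))"
```

```text
pos [ 0.5806 -0.1134  0.1018] q6 0.779 q4 1.663 q7 -1.833 F [-0.1 -0.7 -0.4] open 0.378 f 12.0 t 19.1
shift [0.32 0.02 1.65] turn [-0.0004  0.0023  0.0001]
```

View pics/c5.png

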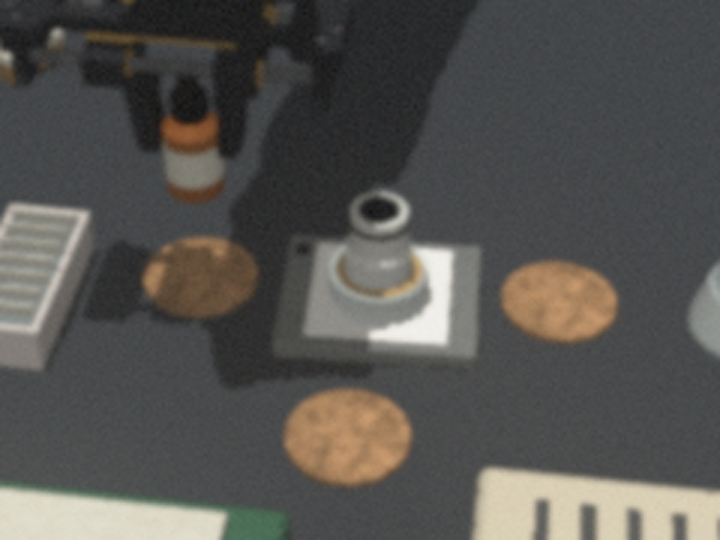

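The bottle is held upright (foot at about scene pixel (255,236)) above its coaster, which is at (257,262). I'll lower it.

```bash
python3 -m pendant '[[0.25,0.02,0.5,0,0.0023,0],[0,0,0.6,0,0,0],[0,0,0.5,0,0,0],[0,0,0,0,0,0],[0,0,0,0,0,0]]' >/dev/null; python3 -c "
from h import *;print(ray('scene',254.8,235.8,.0704)-[.017,0,0])
to(.584,-.114,.036)"
```

```text
[ 0.57376217 -0.11200895  0.0704    ]
pos [ 0.5832 -0.1134  0.0614] q6 0.701 q4 1.676 q7 -1.856 F [0.2 0.8 0.1] open 0.376 f 12.0 t 19.6
shift [0.13 0.03 1.01] turn [-0.0007 -0.0002  0.0002]
```

```bash
python3 -c "
from h import *
for nm,dz,tx,bx in(('pics/scene0.png',0,0,(230,185,260,220)),('pics/scene5.png',.0704,.5806,(236,200,272,240)),(None,.03,.5832,(236,205,272,258))):
    p=cv2.imread(nm) if nm else optics.snapshot('scene')[0]
    H,S,V=cv2.split(cv2.cvtColor(p,cv2.COLOR_BGR2HSV))
    # label white band: centre near mid body; amber base below
    m=(S>20)&(V>85)&(H<30)
    print(circ('scene',p,((S>110)&(V>60)&(H<20))|((V>80)&(H<30)&(S>20)),bx,.0225+dz))
    if not nm: cv2.imwrite('pics/scene6.png',p)
p=cv2.imread('pics/scene6.png')[195:275,225:295]; cv2.imwrite('pics/c6.png',cv2.resize(p,None,fx=7,fy=7,interpolation=2))
"
```

```text
(array([244.5, 202.8]), array([244.4, 202.6]), array([ 19,  25, 361], dtype=int32), array([ 0.4275, -0.1716]), array([ 0.428 , -0.1714]))
(array([253.6, 222.3]), array([253.7, 221.8]), array([ 22,  30, 484], dtype=int32), array([ 0.5798, -0.1152]), array([ 0.5811, -0.115 ]))
(array([255.1, 244.3]), array([255. , 243.7]), array([ 32,  31, 593], dtype=int32), array([ 0.591 , -0.1125]), array([ 0.5926, -0.1119]))
```

View pics/c6.png

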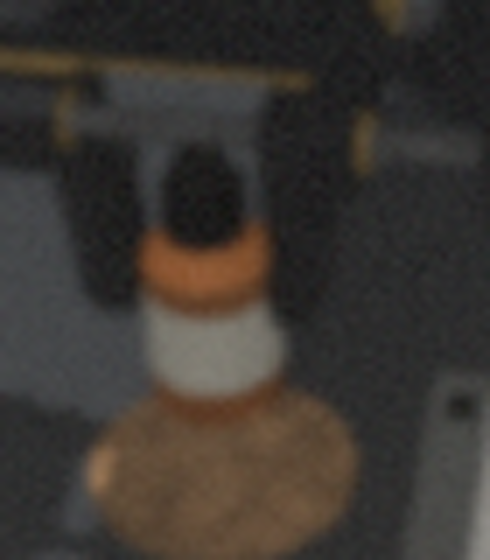

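The bottle hangs centred between the fingers, its foot just above the coaster. The measurement gives an in-hand offset of about 1 mm. I'll set it down.

```bash
python3 -m pendant '[[0.12,0.01,0.35,0,0,0],[0,0,0.35,0,0,0],[0,0,0.28,0,0,0],[0,0,0,0,0,0],[0,0,0,0,0,0]]' >/dev/null; python3 -c "
from h import *;to(.584,-.1135,.0354)"
```

```text
pos [ 0.5844 -0.1133  0.0371] q6 0.661 q4 1.677 q7 -1.868 F [ 0.3  0.4 -0.5] open 0.380 f 12.0 t 20.1
shift [-0.01  0.01  0.07] turn [-0.0007 -0.0005  0.0002]
```

```bash
python3 -m pendant '[[0,0,0.07,0,0,0],[0,0,0,0,0,0],[0,0,0,0,0,0]]' | grep -E "tool_pos|contact"; python3 -m pendant '[[0,0,0.03,0,0,0],[0,0,0,0,0,0],[0,0,0,0,0,0]]' | grep -E "tool_pos|contact"
```

```text
tool_pos: [0.585, -0.1133, 0.0362]
contact_force: [-0.3, 0.2, -1.0]
tool_pos: [0.585, -0.1133, 0.0356]
contact_force: [-0.3, 0.0, 1.3]
```

```bash
python3 -m pendant '[[0,0,0,0,0,0],[0,0,0,0,0,0],[0,0,0,0,0,0],[0,0,0,0,0,0],[0,0,0,0,0,0]]' 0.5;  python3 -m pendant '[[0.05,0,-0.5,0,0,0],[-0.1,0,-1,0,0,0],[-0.1,0,-1,0,0,0],[-0.1,0,-1,0,0,0],[-0.1,0,-1,0,0,0]]' >/dev/null; python3 -m pendant '[[-1,-0.5,0,0,0,0],[-1,-0.8,0,0,0,0],[-1,-1,0,0,0,0],[-1,-1,0,0,0,0],[-1,-1,0,0,0,0]]' 1 >/dev/null; python3 -c "
from h import *;to(.394,.303,.15)
for n in('scene','top'):
    p,d=optics.snapshot(n); cv2.imwrite(f'pics/{n}7.png',p)
p=cv2.imread('pics/scene7.png')[170:350,190:430]; cv2.imwrite('pics/c7.png',cv2.resize(p,None,fx=3,fy=3,interpolation=2))"
```

```text
clock: 20.98
tool_pos: [0.5847, -0.1133, 0.0352]
eef_rot: [0.999, 0.0, -0.049, -0.001]
contact_force: [0.4, -0.1, -0.5]
opening: 0.732
finger_force: 0.0
pos [ 0.4613 -0.0054  0.1607] q6 0.611 q4 2.030 q7 -2.057 F [-0.6  0.9  0.8] open 1.000 f 0.0 t 21.8
shift [ -2.64 -12.34   0.72] turn [-0.0007 -0.0011 -0.0001]
```

View pics/c7.png

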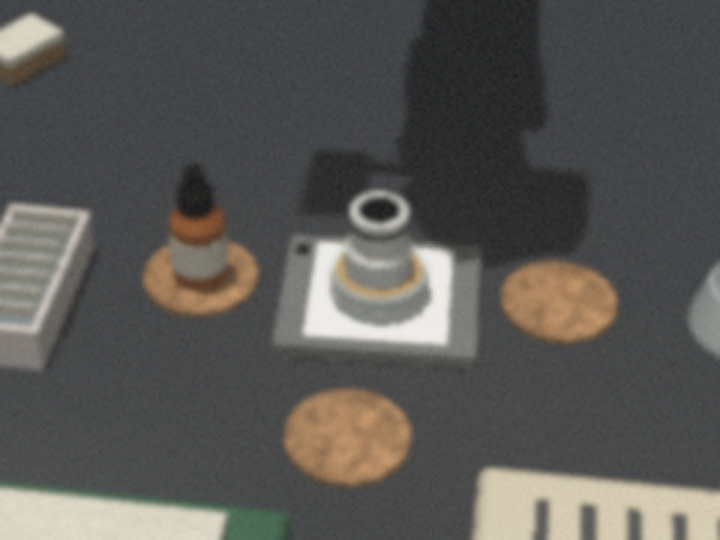

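The bottle stands upright on the coaster at about crop (198,245), and the loupe and dish are undisturbed. I'll check the bottle numerically. Joint 7 would pass its range at the jar, so I'll also yaw the tool by +0.4 rad and keep that yaw until the jar is placed.

```bash
sed -i 's/def to(x,y,z,tilt=0.1)/def to(x,y,z,tilt=0.1,yaw=0)/; s/want=Ro.from_euler("y",tilt)/want=Ro.from_euler("z",yaw)*Ro.from_euler("y",tilt)/' h.py
python3 -m pendant '[[0,0,0,-0.0032,0,-0.0317],[0,0,0,-0.0032,0,-0.0317],[0,0,0,-0.0032,0,-0.0317],[0,0,0,-0.0032,0,-0.0317],[0,0,0,0,0,0]]' >/dev/null; python3 -c "
from h import *;to(.39,.303,.15,yaw=.4)
p=cv2.imread('pics/top7.png');V=p.max(2);print(circ('top',p,V<60,(355,185,390,225),.088))
p=cv2.imread('pics/scene7.png');H,S,V=cv2.split(cv2.cvtColor(p,cv2.COLOR_BGR2HSV));print(circ('scene',p,(V<50),(246,220,264,233),.081))"
```

```text
pos [ 0.4631 -0.0062  0.1604] q6 0.650 q4 2.030 q7 -1.810 F [ 0.2 -0.4  0.4] open 0.997 f 0.0 t 22.3
shift [  2.2  -12.52   0.21] turn [-0.0001 -0.0013  0.0011]
(array([371.2, 207.4]), array([371.2, 207.4]), array([ 9,  8, 58], dtype=int32), array([ 0.5818, -0.1117]), array([ 0.5819, -0.1118]))
(array([254.2, 229.3]), array([254.2, 229.2]), array([10,  8, 53], dtype=int32), array([ 0.5854, -0.1137]), array([ 0.5858, -0.1136]))
```

```bash
python3 -m pendant '[[0.17,-0.95,0,0,-0.0013,0.001],[0.17,-0.95,0,0,0,0],[0.17,-0.95,0,0,0,0],[0.17,-0.95,0,0,0,0],[0.17,-0.95,0,0,0,0]]' >/dev/null; python3 -m pendant '[[0.17,-0.95,0,0,0,0],[0.17,-0.95,0,0,0,0],[0.17,-0.95,0,0,0,0],[0.17,-0.95,0,0,0,0],[0.17,-0.95,0,0,0,0]]' >/dev/null; python3 -m pendant '[[0.17,-0.95,0.07,0,0,0],[0.17,-0.95,0.07,0,0,0],[0.17,-0.95,0.07,0,0,0],[0,-0.17,0,0,0,0],[0,0,0,0,0,0]]' >/dev/null;python3 -c "
from h import *;to(.393,.3025,.08,yaw=.4)"
```

```text
pos [0.3911 0.3051 0.1497] q6 0.663 q4 1.936 q7 -2.333 F [ 0.2 -0.  -0.7] open 1.002 f 0.0 t 23.6
shift [0.31 0.13 2.77] turn [-0.0005  0.     -0.0005]
```

```bash
python3 -m pendant '[[0.2,0.1,0.6,0,0,0],[0.06,0.03,0.7,0,0,0],[0.05,0,0.7,0,0,0],[0,0,0.7,0,0,0],[0,0,0,0,0,0]]' >/dev/null; python3 -c "
from h import *;to(.393,.3025,.025,yaw=.4)"
```

```text
pos [0.3931 0.2971 0.0795] q6 0.510 q4 1.978 q7 -2.388 F [-0.4  0.5 -0.9] open 0.999 f 0.0 t 24.0
shift [ 0.31 -0.21  2.16] turn [ 0.001   0.0018 -0.0019]
```

```bash
python3 -m pendant '[[0.08,-0.18,0,0.001,0.0018,-0.0019],[0.07,0,0.7,0,0,0],[0.07,0,0.7,0,0,0],[0,0,0,0,0,0]]' >/dev/null; python3 -c "
from h import *;to(.393,.3025,.025,yaw=.4)"
```

```text
pos [0.3938 0.3052 0.0456] q6 0.430 q4 1.982 q7 -2.417 F [0.4 0.5 0.1] open 1.002 f 0.0 t 24.3
shift [0.01 0.09 0.83] turn [-0.0008 -0.0012  0.0008]
```

```bash
python3 -m pendant '[[0,0.05,0.4,0,-0.0005,0],[0.02,0.02,0.4,0,0,0],[0,0,0,0,0,0],[0,0,0,0,0,0]]' >/dev/null; python3 -c "
from h import *;to(.393,.3025,.025,yaw=.4)"
```

```text
pos [0.393  0.3037 0.0265] q6 0.386 q4 1.988 q7 -2.430 F [-0.5 -1.1  0.5] open 1.001 f 0.0 t 24.7
shift [-0.01  0.04  0.06] turn [-0.001  -0.001   0.0011]
```

```bash
python3 -m pendant '[[0,0,0,0,0,0],[0,0,0,0,0,0],[0,0,0,0,0,0],[0,0,0,0,0,0],[0,0,0,0,0,0]]' -0.2 20 >/dev/null; python3 -m pendant '[[0,0,0,0,0,0],[0,0,0,0,0,0],[0,0,0,0,0,0],[0,0,0,0,0,0],[0,0,0,0,0,0]]'; python3 -m pendant '[[-0.05,0,-0.5,0,0,0],[-0.1,0,-1,0,0,0],[-0.1,0,-1,0,0,0],[-0.1,0,-1,0,0,0],[-0.1,0,-1,0,0,0]]'  >/dev/null; python3 -c "
from h import *;to(.45,-.007,.18,yaw=.4)"
```

```text
clock: 25.5
tool_pos: [0.3931, 0.304, 0.0266]
eef_rot: [0.979, 0.2, -0.047, 0.008]
contact_force: [-0.8, -0.1, 2.6]
opening: 0.56
finger_force: 20.0
pos [0.3925 0.3029 0.1403] q6 0.639 q4 1.946 q7 -2.339 F [ 0.3 -0.  -1.6] open 0.561 f 20.0 t 25.9
shift [-2.9  12.3  -1.36] turn [-0.001  -0.0008  0.0012]
```

```bash
python3 -m pendant '[[-0.12,0.5,-0.3,0,0,0],[-0.22,0.9,-0.3,0,0,0],[-0.22,0.9,-0.3,0,0,0],[-0.22,0.9,-0.3,0,0,0],[-0.22,0.9,-0.16,0,0,0]]' >/dev/null; python3 -m pendant '[[-0.22,0.9,0,0,0,0],[-0.22,0.9,0,0,0,0],[-0.22,0.9,0,0,0,0],[-0.22,0.9,0,0,0,0],[-0.22,0.9,0,0,0,0]]' >/dev/null;python3 -m pendant '[[-0.22,0.9,0,0,0,0],[-0.22,0.9,0,0,0,0],[-0.22,0.9,0,0,0,0],[-0.22,0.9,0,0,0,0],[0,0,0,0,0,0]]' >/dev/null; python3 -c "
from h import *;to(.7045,-.0057,.18,yaw=.4)"
```

```text
pos [ 0.4472 -0.0108  0.1788] q6 0.671 q4 2.055 q7 -1.797 F [-0.3 -0.7 -1.9] open 0.560 f 20.0 t 27.2
shift [ 9.52  3.78 -1.  ] turn [-0.0004 -0.0002 -0.0013]
```

```bash
python3 -m pendant '[[0.5,0.2,-0.05,0,0,0],[0.9,0.36,-0.1,0,0,-0.001],[0.9,0.36,-0.1,0,0,0],[0.9,0.36,-0.1,0,0,0],[0.9,0.36,-0.1,0,0,0]]' >/dev/null; python3 -m pendant '[[0.9,0.36,-0.1,0,0,0],[0.9,0.36,-0.1,0,0,0],[0.9,0.36,-0.1,0,0,0],[0.9,0.36,-0.1,0,0,0],[0.9,0.36,-0.1,0,0,0]]' >/dev/null;python3 -m pendant '[[0.7,0.28,-0.1,0,0,0],[0,0,0,0,0,0],[0,0,0,0,0,0]]' >/dev/null; python3 -c "
from h import *;to(.7045,-.0057,.08,yaw=.4)
p=optics.snapshot('scene')[0]; cv2.imwrite('pics/scene8.png',p)
p=p[170:350,190:430]; cv2.imwrite('pics/c8.png',cv2.resize(p,None,fx=3,fy=3,interpolation=2))"
```

```text
pos [0.6987 0.0026 0.1816] q6 1.166 q4 1.247 q7 -1.563 F [-1.2  0.  -1.5] open 0.561 f 20.0 t 28.2
shift [0.48 0.42 4.03] turn [-0.0014 -0.0007  0.0024]
```

View pics/c8.png

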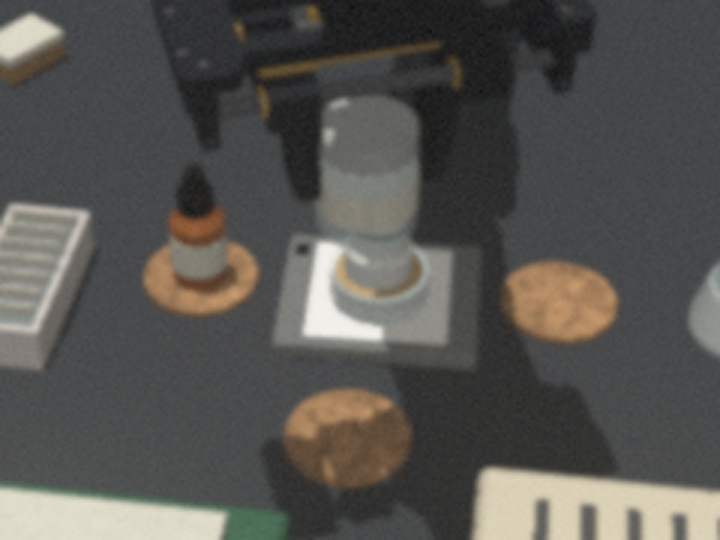

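The jar hangs upright, with its lid centre at about scene pixel (313,215), above and behind the loupe. I'll lower it over the back coaster.

```bash
python3 -m pendant '[[0.07,0.35,0.3,-0.0014,0,0.0024],[0.06,0,0.65,0,0,0],[0.06,0,0.65,0,0,0],[0.06,0,0.65,0,0,0],[0.06,0,0.65,0,0,0]]' >/dev/null; python3 -m pendant '[[0.06,0,0.5,0,0,0],[0,0,0,0,0,0],[0,0,0,0,0,0]]' >/dev/null; python3 -c "
from h import *;print(ray('scene',313.3,215,.215));to(.7045,-.0057,.045,yaw=.4)
p=optics.snapshot('scene')[0]; cv2.imwrite('pics/scene9.png',p)
p=p[170:350,190:430]; cv2.imwrite('pics/c9.png',cv2.resize(p,None,fx=3,fy=3,interpolation=2))"
```

```text
[0.70888344 0.00508273 0.215     ]
pos [ 0.7028 -0.0063  0.0966] q6 1.032 q4 1.287 q7 -1.595 F [-0.3  1.2 -1. ] open 0.559 f 20.0 t 29.0
shift [0.27 0.   2.04] turn [ 0.0002 -0.0006 -0.0002]
```

View pics/c9.png

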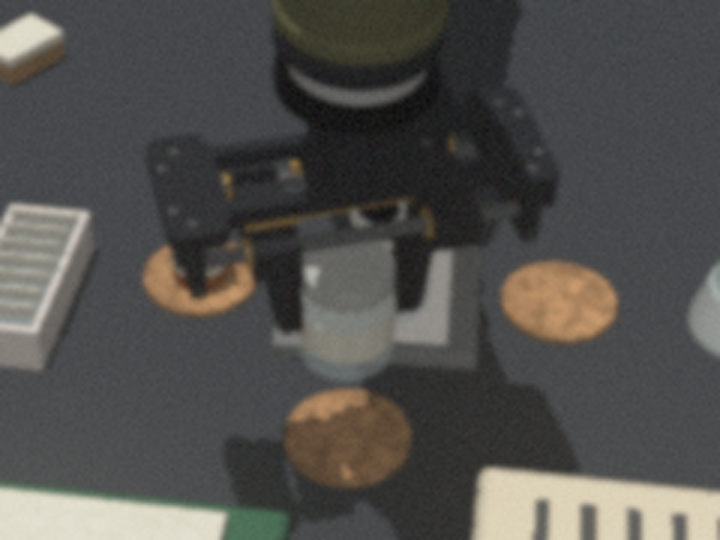

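The jar hangs upright above the back coaster, and the gripper body is clear of the loupe and bottle. I'll check the in-hand offset and go lower.

```bash
python3 -m pendant '[[0.12,0,0.6,0,0,0],[0.07,0,0.6,0,0,0],[0.05,0,0.6,0,0,0],[0,0,0,0,0,0],[0,0,0,0,0,0]]' >/dev/null; python3 -c "
from h import *;print(ray('scene',306,258.3,.13),ray('scene',305.7,296,.07)-[.025,0,0]);to(.7045,-.0057,.031,yaw=.4)
p=optics.snapshot('scene')[0]; cv2.imwrite('pics/scene10.png',p)
t=optics.snapshot('top')[0]; cv2.imwrite('pics/top10.png',t)
a=cv2.resize(p[235:340,250:370],None,fx=3.3,fy=3.3,interpolation=2);b=cv2.resize(t[115:220,255:375],None,fx=3.3,fy=3.3,interpolation=2)
cv2.imwrite('pics/c10.png',np.hstack([a,b]))"
```

```text
[ 0.7055673  -0.00510252  0.13      ] [ 0.70080882 -0.00233882  0.07      ]
pos [ 0.7037 -0.0054  0.0498] q6 0.969 q4 1.295 q7 -1.613 F [-0.8 -0.9 -0.6] open 0.558 f 20.0 t 29.4
shift [0.1  0.02 0.75] turn [-0.0001 -0.     -0.0001]
```

View pics/c10.png

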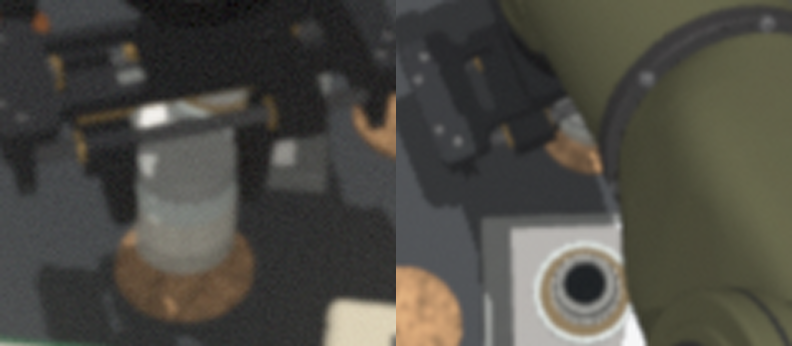

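The scene half shows the jar straight over the coaster, its foot at about crop (188,265). The top half shows the loupe centred on the dish. I'll make the final descent.

```bash
python3 -m pendant '[[0.06,0,0.35,0,0,0],[0.03,0,0.3,0,0,0],[0,0,0,0,0,0],[0,0,0,0,0,0]]' | grep -E "tool_pos|contact"; python3 -m pendant '[[0,0,0.05,0,0,0],[0,0,0,0,0,0],[0,0,0,0,0,0]]'| grep -E "tool_pos|contact"
```

```text
tool_pos: [0.7051, -0.0051, 0.0346]
contact_force: [-0.7, -0.9, -1.0]
tool_pos: [0.7058, -0.005, 0.0344]
contact_force: [-0.1, -0.3, -1.7]
```

```bash
python3 -m pendant '[[0,0,0.08,0,0,0],[0,0,0,0,0,0],[0,0,0,0,0,0]]' | grep -E "tool_pos|contact"; python3 -m pendant '[[0,0,0.05,0,0,0],[0,0,0,0,0,0],[0,0,0,0,0,0]]'| grep -E "tool_pos|contact"
```

```text
tool_pos: [0.7053, -0.0052, 0.0321]
contact_force: [0.1, -0.4, -1.4]
tool_pos: [0.7053, -0.0052, 0.0309]
contact_force: [-0.4, 0.5, -0.8]
```

```bash
python3 -m pendant '[[0,0,0.03,0,0,0],[0,0,0,0,0,0],[0,0,0,0,0,0]]' | grep -E "tool_pos|contact"; python3 -m pendant '[[0,0,0,0,0,0],[0,0,0,0,0,0],[0,0,0,0,0,0],[0,0,0,0,0,0],[0,0,0,0,0,0]]' 0.6; python3 -m pendant '[[-0.05,0,-0.5,0,0,0],[-0.1,0,-1,0,0,0],[-0.1,0,-1,0,0,0],[-0.1,0,-1,0,0,0],[-0.1,0,-1,0,0,0]]' >/dev/null; python3 -m pendant '[[-0.1,0,-1,0,0,0],[-0.1,0,-1,0,0,0],[-1,0,-0.3,0,0,0],[-1,0,0,0,0,0],[-1,0,0,0,0,0]]' >/dev/null; python3 -m pendant '[[-1,0,0,0,0,0],[-1,0,0,0,0,0],[-1,0,0,0,0,0],[-1,0,0,0,0,0],[-1,0,0,0,0,0]]'; python3 -m pendant '[[-1,0,0,0,0,0],[-0.5,0,0,0,0,0],[0,0,0,0,0,0],[0,0,0,0,0,0],[0,0,0,0,0,0]]' >/dev/null
python3 - <<'E'
from h import *
P={}
for n in('scene','top'):
    P[n],d=optics.snapshot(n); cv2.imwrite(f'pics/{n}11.png',P[n])
s=P['scene'][170:350,190:430]; cv2.imwrite('pics/c11.png',cv2.resize(s,None,fx=3,fy=3,interpolation=2))
p=P['top'];H,S,V=cv2.split(cv2.cvtColor(p,cv2.COLOR_BGR2HSV))
print('jar lid top',circ('top',p,(V>150)&(S<60),(290,120,340,172),.064))
print('lens top',circ('top',p,V<90,(302,190,322,214),.077)); print('bulb',circ('top',p,V<60,(355,185,390,225),.088))
p=P['scene'];H,S,V=cv2.split(cv2.cvtColor(p,cv2.COLOR_BGR2HSV))
print('jar lid scene',circ('scene',p,(V>110)&(S<60),(285,272,325,300),.064))
print(r.get_state()['tool_pos'])
E
```

```text
tool_pos: [0.7054, -0.0052, 0.0307]
contact_force: [-0.6, -0.2, 4.2]
clock: 31.28
tool_pos: [0.7052, -0.0052, 0.03]
eef_rot: [0.979, 0.198, -0.047, 0.01]
contact_force: [-0.1, 0.5, 0.1]
opening: 0.796
finger_force: 0.0
clock: 32.53
tool_pos: [0.5209, -0.0828, 0.2213]
eef_rot: [0.979, 0.198, -0.047, 0.01]
contact_force: [0.0, -0.3, -0.4]
opening: 0.8
finger_force: 0.0
jar lid top (array([314.7, 142.2]), array([314.7, 142.1]), array([ 27,  26, 549], dtype=int32), array([ 0.7056, -0.0065]), array([ 0.7055, -0.0066]))
lens top (array([311.8, 200.5]), array([311.9, 200.4]), array([11, 12, 99], dtype=int32), array([ 0.5943, -0.0031]), array([ 0.5942, -0.003 ]))
bulb None
jar lid scene (array([305.1, 284.3]), array([304.5, 284.7]), array([ 40,  28, 966], dtype=int32), array([ 0.6948, -0.0085]), array([ 0.6938, -0.0078]))
[ 0.48890222 -0.09604877  0.22396091]
```

View pics/c11.png

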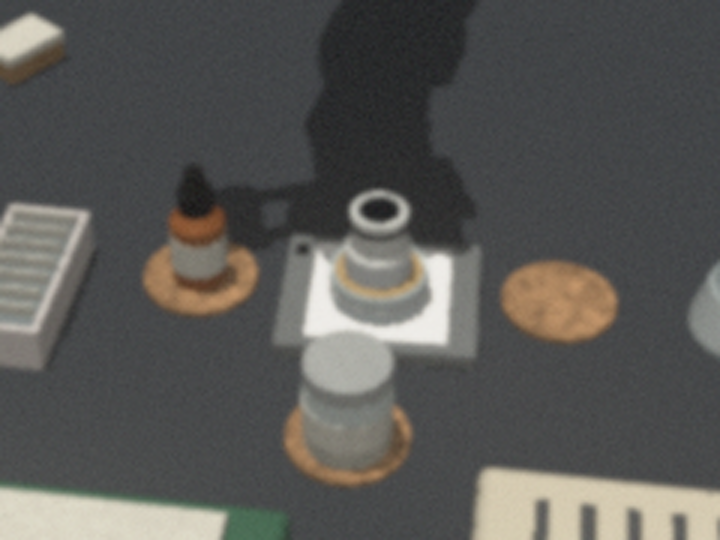

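All four stand upright:
- **Jar:** lid at (0.7056, -0.0065), about 2 mm from its coaster's centre.
- **Bottle:** within 3 mm of its coaster's centre.
- **Loupe and dish:** centred on the plate.

The arm is clear, so I'm handing in.

```bash
python3 -c "
from plant import r
print(r.finish_job())"
```

```text
the job is handed in; nothing more can be done
None
```

The job is handed in at about 33 s: by my camera measurements all four pieces stand upright within about 3 mm of their targets and the flask was never approached, but the hand-in call returned no verdict.

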